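Clear the luthier's bench: ear defenders on the rail, glue in the crate

ROBOT

A 7-joint arm with a two-finger parallel gripper is mounted at the origin on the work surface. World frame = base frame: x ahead of the robot, y to its left, z up, the work surface at z = 0. Lengths are in m, angles in rad, forces in N, time in s.
With the tool pointing down it reaches from about 0.425 to 1.025 m from the base axis. Payload 9.4 kg.
Tool frame: the origin (TCP) lies midway between the tips of the shut fingers; the grasp point (between the pads) lies grip_depth behind it (grip_depth is the distance from the TCP to the grasp point, in m); z points along the fingers, y is the direction in which the jaws open and shut (so a half turn about z gives the same grasp; the last joint's range is limited). The gripper opens to 93 mm and grips with 3 to 60 N. Pads are 15 mm wide; open, the fingers measure 128 mm over their backs; the gripper's body (75 mm by 188 mm) begins 65 mm behind the grasp point.
Start: joints at [-1.376, 0.599, -0.003, 1.599, 0.002, 0.943, -0.08], TCP at [0.195, 0.698, 0.219] pointing down, gripper open.
Joint ranges: [-2.57, 2.57], [-0.35, 1.97], [-1.29, 1.29], [0.11, 2.56], [-1.05, 4.19], [0.11, 1.86], [-2.63, 2.63]. Speed limits (rad/s): [2.22, 2.22, 3.01, 3.01, 3.14, 3.14, 3.14].

INTERFACE

Orientations are given as a unit quaternion [x, y, z, w].
In Python, from plant import get_obs, grab_frame, sign_off, grip_depth gives the robot as it stands.
- The arm moves only by the tool step_arm, never from a script. Its argument "series" is a list of rows, each a list of 4 numbers: the shift along the world's x, y, z in m, then the turn about the world's z in rad. A call has 1 to 5 rows; each row shifts and turns the commanded pose from where the row before left it; what a row does not reach is not made up. A row lasts 1/8 s, in which the tool goes at most 62.5 mm and 10.7 degrees, less where a joint would pass 70% of its speed; a pose out of reach is approached as far as the arm can. A call with a gripper value outside its range is refused whole. "grip" is the opening, from 0 (shut) to 1 (fully open), set as the call begins (left out, the last holds). The fingers move at their own pace and stop on an object; "force" is the grip in N (left out, the last holds). Time passes only in rows, so rows that do not move let the fingers close. It gives the time, the measured TCP pose, the force and the opening at its end, in the units of the state.
- get_obs(): the state, without advancing time (a new reading comes with each control period).
- grab_frame(name): name is "scene" or "top" or "wrist"; returns a dict with "image" (384x512x3 uint8, red, green, blue), "camera_matrix" (3x3 intrinsics, pixels), "position" and "orientation" of the camera in the world. Camera axes: x right, y down, z forward; pixel columns grow to the right and rows downward; lengths in m; the calibration is good to about 2 mm. A picture is of the moment at which its call begins. There is no depth.
- sign_off(): hands the job in, once; it reports no verdict.
The state is a dict: "time_s": time; "joints": joint angles; "qvel": joint speeds; "joint_torque": joint torques, N m; "position": TCP position; "tool_rot": TCP orientation; "wrist_force": force on the tool from outside, world axes, zero at the start; "torque": the same for the moment, N m; "width": opening from 0.0 (shut) to 1.0 (fully open).
Only numpy, scipy, OpenCV 4.12 (cv2) and the standard library are available. Lean on these libraries where they do the work, as an engineer would, in place of code of your own. Each camera call takes 0.05 s, during which the arm holds its last target.

TASK

Gluing-up is over, so clear the bench: hang the orange ear defenders over the wooden bar of the rail, the headband square across the bar with the padded crown resting on it and one ear cup hanging on either side, and stand the two tall glue bottles upright in the two empty cells of the divided crate, one in each. Set everything down rather than dropping it, leave the two small tins in their cells, and do not disturb the other things on the bench.

Things in the scene. Friction and masses are not known exactly. Their poses are not given: they have to be found in the camera images.
- defenders_pad (a point): Ear defenders, loose, standing on their cups, headband arching up. This point: centre of the grey crown block on top, to be gripped across y or x: 56 (x) by 34 (y) by 32 mm (z), rigid. Its flat underside, 16 mm below this point, is to rest on the bar. Axes: x from cup to cup (the arch lies in the x-z plane), y along the band's width, z up.
- defenders: The same ear defenders, rigid, about 0.24 kg, mostly in the cups; origin midway between the cups at their underside, 156 mm below the crown block's centre; same axes. Orange cups 62 mm wide (y), 78 mm high, 68 mm free between them; 148 mm over the cups, 172 mm high overall. Black band 24 mm wide curves down from both ends of the crown block to the cups.
- rail_mid (a point): Hanging rail, fixed to the bench: a level round wooden bar, 16 mm diameter, between two dark steel posts. This point: middle of the bar on its upper surface, 163 mm above the bench. y along the bar, x level across it, z up. Posts 115 mm either side of the middle, 170 mm high, 16 mm thick along y, on low feet 80 mm long across the bar.
- rail: The same rail; origin on the bench below the middle of the bar, same axes.
- bottle_white_mid (a point): White glue bottle with red cap and red band, loose, standing upright; this point is on its axis half-way up. 56 mm diameter straight body up to 104 mm, conical shoulder and narrow cap above, 130 mm high overall. About 0.3 kg. z is its axis.
- bottle_yellow_mid (a point): Yellow glue bottle with black cap and paper band, loose, standing upright; same shape and size as the white one, this point half-way up its axis (65 mm above its underside).
- bottle_white: The white bottle; origin at the centre of its underside.
- bottle_yellow: The yellow bottle; origin at the centre of its underside.
- cell_a (a point): An empty cell of the divided crate (either bottle may go here): centre of its floor, 5 mm above the bench. Crate: plywood, fixed, 166 mm square, walls 5 mm thick, 62 mm high, one divider each way: four cells about 75 mm square. x and y along the crate's walls, z up. Cells A and B are diagonally opposite; the other two hold tins.
- cell_b (a point): The other empty cell of the crate: centre of its floor, same axes as cell A.
- tin_green: Small green tin, 58 mm diameter, 58 mm high, standing in one of the other crate cells; origin at its underside. Leave it there.
- tin_steel: Small bare-metal tin, same size, in the cell opposite the green one. Leave it there.
- sanding_block: Cork sanding block, 110 x 65 x 30 mm, bystander on the bench; origin at its underside.
- mallet: Hammer with a wooden handle, 260 mm long, lying on the bench, bystander; x along the handle.
- mug: Blue mug, 82 mm diameter, 92 mm high, bystander; origin at its underside.
- tape: Roll of paper tape lying flat, 100 mm diameter, 24 mm high, bystander; origin at its underside.
- neck_blank: Dark wooden instrument neck blank, about 305 mm long and 26 mm high, lying on the bench, bystander; x along it.

How it is judged:
At the end, for the whole second after the job is handed in: Ear defenders still on the bar: crown centre within 45 mm of it sideways, 100 mm of its middle lengthwise, 5-30 mm above its top, lean < 0.4 rad, square within 0.45 rad. Bottles in cells A and B, one each, standing on the floor within 25 mm of the centre, tilt < 0.15 rad, at rest (x of defenders_pad in the frame of rail_mid between -0.045 and 0.045 m and y of defenders_pad in the frame of rail_mid between -0.1 and 0.1 m and z of defenders_pad in the frame of rail_mid between 0.005 and 0.03 m and angle between defenders_pad's own z axis and vertical below 0.4 rad and angle between the y axis of defenders_pad and the y axis of rail_mid, either way round below 0.45 rad and contact force between defenders and rail above 0.5 N and linear speed of each of defenders, bottle_white, bottle_yellow below 0.05 m/s and angular speed of defenders below 0.4 rad/s and ((horizontal distance between bottle_white_mid and cell_a below 0.025 m and angle between each of bottle_white_mid, bottle_yellow_mid's own z axis and vertical below 0.15 rad and z of bottle_white_mid in the frame of cell_a between 0.055 and 0.075 m and horizontal distance between bottle_yellow_mid and cell_b below 0.025 m and z of bottle_yellow_mid in the frame of cell_b between 0.055 and 0.075 m) or (horizontal distance between bottle_white_mid and cell_b below 0.025 m and angle between each of bottle_white_mid, bottle_yellow_mid's own z axis and vertical below 0.15 rad and z of bottle_white_mid in the frame of cell_b between 0.055 and 0.075 m and horizontal distance between bottle_yellow_mid and cell_a below 0.025 m and z of bottle_yellow_mid in the frame of cell_a between 0.055 and 0.075 m))); the robot touches nothing.
It fails at once if a glue bottle or the ear defenders is dropped (moves faster than 0.8 m/s out of the gripper) ((linear speed of defenders above 0.8 m/s and contact force between the fingers and defenders below 0.05 N) or (linear speed of bottle_white above 0.8 m/s and contact force between the fingers and bottle_white below 0.05 N) or (linear speed of bottle_yellow above 0.8 m/s and contact force between the fingers and bottle_yellow below 0.05 N)).
It fails at once if a glue bottle is tipped over (more than 0.8 rad) (angle between any of bottle_white_mid, bottle_yellow_mid's own z axis and vertical above 0.8 rad).
It fails at once if a tin is moved out of its cell or tipped (distance of any of tin_green, tin_steel from where it was at the start of the episode above 0.035 m or angle between any of tin_green, tin_steel's own z axis and vertical above 0.5 rad).
It fails at once if another thing on the bench is moved by more than 40 mm (distance of any of sanding_block, mallet, mug, tape, neck_blank from where it was at the start of the episode above 0.04 m).
It also fails if it takes over 72 s, if anything falls off the work surface, if the arm or the gripper's body presses on something with over 40 N, if the wrist force passes 120 N, or if a joint passes its speed limit or range.

## Working session

There is one attempt and no reset: what is moved stays moved. The work goes in short steps, Python scripts to look and compute and a tool call to move; the robot and the scene stay as the last step left them, time stands still between calls to the robot, and variables do not carry over. Pictures are saved under pics/ and viewed, and the job is handed in when it is done.

Besides the shell and the picture viewer there is one more tool, called in YAML: its name, and indented under it one key for each argument. step_arm: Moves the arm, as the interface text tells. Its arguments: {"type":"object","properties":{"series":{"type":"array"},"grip":{"type":"number"},"force":{"type":"number"}},"required":["series"]}

```bash
mkdir -p pics; ls; cat > h.py <<'E'
import numpy as np,cv2,json
from plant import get_obs, grab_frame, sign_off, grip_depth
from scipy.spatial.transform import Rotation as R
def snap(n,tag):
    f=grab_frame(n); cv2.imwrite(f'pics/{tag}.png',f['image'][:,:,::-1])
    np.savez(f'pics/{tag}.npz',K=f['camera_matrix'],p=f['position'],q=f['orientation'])
    return f
def crop(tag,x0,y0,x1,y1,s,out):
    im=cv2.imread(f'pics/{tag}.png')[y0:y1,x0:x1]
    cv2.imwrite(f'pics/{out}.png',cv2.resize(im,None,fx=s,fy=s,interpolation=cv2.INTER_CUBIC))
def ray(tag,u,v):
    d=np.load(f'pics/{tag}.npz'); r=np.linalg.inv(d['K'])@[u,v,1]
    return d['p'],R.from_quat(d['q']).as_matrix()@r
def onz(tag,u,v,z):
    p,r=ray(tag,u,v); return np.round(p+r*(z-p[2])/r[2],4)
def tri(*obs):
    A=np.zeros((3,3));b=np.zeros(3);L=[]
    for t,u,v in obs:
        p,r=ray(t,u,v); r=r/np.linalg.norm(r); M=np.eye(3)-np.outer(r,r);A+=M;b+=M@p;L.append((p,M))
    x=np.linalg.solve(A,b); return np.round(x,4),[round(float(np.linalg.norm(M@(x-p))),4) for p,M in L]
def proj(tag,X):
    d=np.load(f'pics/{tag}.npz'); c=d['K']@(R.from_quat(d['q']).as_matrix().T@(np.array(X)-d['p'])); return np.round(c[:2]/c[2],1)
E
python3 - <<'E'
from h import *
for n in('scene','top','wrist'):
    f=snap(n,n+'0'); print(n,f['position'],f['orientation'],f['camera_matrix'][0])
print(get_obs(),grip_depth)
E
```

```text
pics
scene [ 1.39649361 -0.68009071  1.00106734] [ 0.81391312  0.39129261 -0.18760406 -0.38631624] [399.48602834   0.         246.67145273]
top [ 0.36162473 -0.00792922  1.5025763 ] [-0.69987416  0.71122327 -0.03976257  0.05250296] [461.91783071   0.         257.30650597]
wrist [0.12833226 0.71555176 0.38418048] [0.79008798 0.59995027 0.075917   0.10028594] [268.7299654    0.         259.46681183]
{'time_s': 0.15, 'joints': array([-1.37572185,  0.59994432, -0.0025204 ,  1.59994419,  0.0018293 ,
        0.94290411, -0.07978321]), 'qvel': array([-3.94506533e-05, -2.67623549e-03, -5.62611220e-04, -1.07955545e-03,
       -4.53154824e-04, -1.31567824e-03,  2.79825884e-05]), 'joint_torque': array([ 3.41584469e-03, -7.65586925e+01,  1.49924062e+00, -2.52562666e+01,
       -5.22876112e-02,  1.48270314e-02,  1.08472434e-04]), 'position': array([0.19455118, 0.69802569, 0.21795724]), 'tool_rot': array([ 1.35433039e-01,  9.90786320e-01, -5.99505441e-04, -5.55608666e-06]), 'wrist_force': array([-0.93979038,  0.24375036, -0.15837371]), 'torque': array([0.03676999, 0.03979007, 0.00381521]), 'width': 0.9981198518503643} 0.0188
```

View pics/scene0.png

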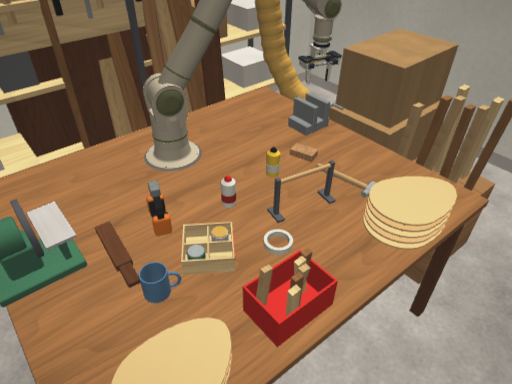

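View pics/top0.png

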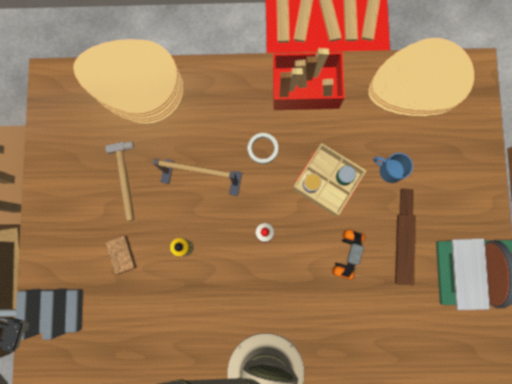

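View pics/wrist0.png

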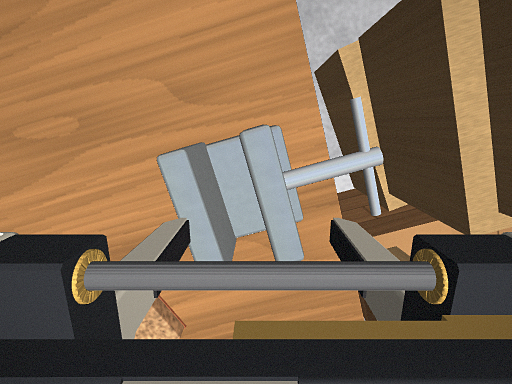

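The top view (up = +x, left = +y) shows the rail around (200,170), crate (330,178), defenders (350,254), white bottle (264,232) and yellow bottle (180,246). I'll enlarge it.

```bash
python3 - <<'E'
from h import *
crop('top0',140,130,270,270,5,'t1'); crop('top0',280,130,400,290,4,'t2')
crop('scene0',130,130,240,280,4,'s1'); crop('scene0',210,130,350,230,5,'s2')
E
```

```text
(no output)
```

View pics/t1.png

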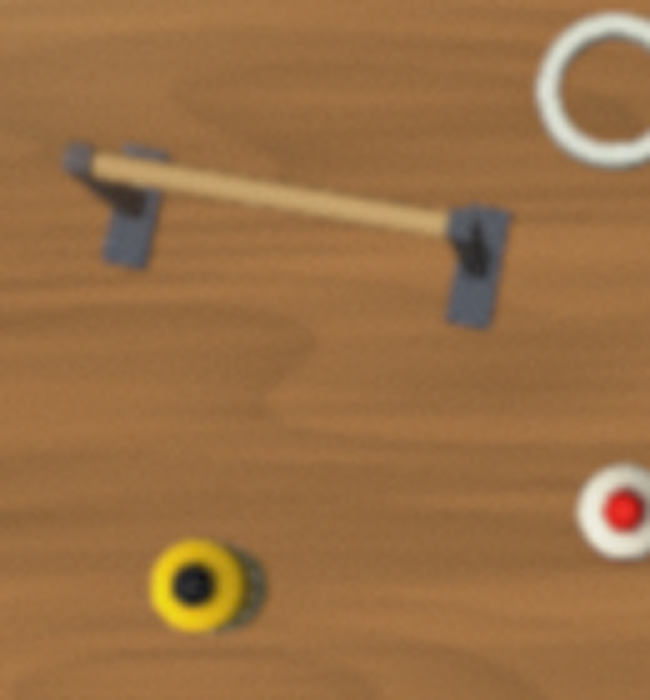

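View pics/t2.png

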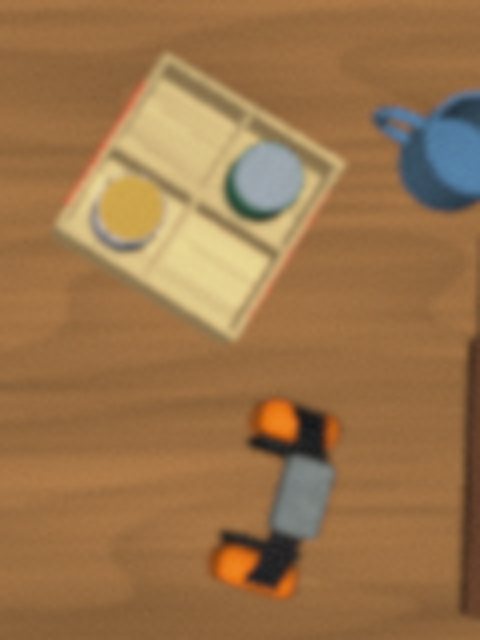

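View pics/s1.png

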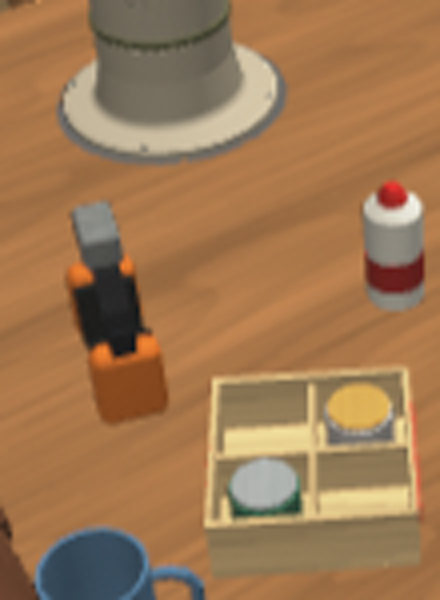

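View pics/s2.png

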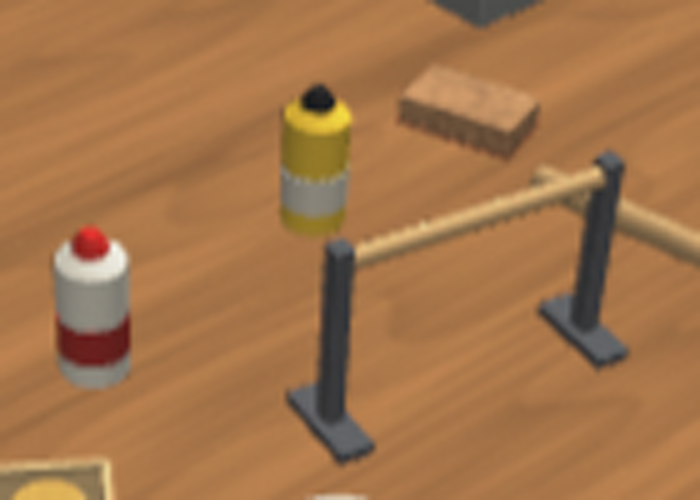

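```bash
python3 - <<'E'
from h import *
def c(tag,x0,y0,s): return lambda u,v:(tag,x0+(u+.5)/s-.5,y0+(v+.5)/s-.5)
t1=c('top0',140,130,5);t2=c('top0',280,130,4);s1=c('scene0',130,130,4);s2=c('scene0',210,130,5)
print('yel',tri(t1(193,583),s2(319,92)),'wh',tri(t1(624,510),s2(90,235)))
a=tri(t1(78,158),s2(608,160));b=tri(t1(467,222),s2(340,247));print('posts',a,b)
print('barends z.155',onz(*t1(92,163),.155),onz(*t1(448,225),.155))
print('crown',tri(t2(303,497),s1(95,221)), onz(*t2(303,497),.172))
for p in [(290,455),(335,463),(318,538),(272,532)]: print(onz(*t2(*p),.172))
# crate: top-view corners: top(far +x), right(-y), bottom(-x), left(+y)
T=[(165,55),(345,163),(233,342),(57,230)]; S=[(421,517),(207,527),(213,377),(408,370)]
for p,q in zip(T,S): print('crate',tri(t2(*p),s1(*q)),onz(*t2(*p),.062),onz(*s1(*q),.062))
E
```

```text
yel (array([0.3925, 0.2542, 0.123 ]), [0.0007, 0.0007]) wh (array([ 0.4314, -0.0038,  0.1224]), [0.0001, 0.0001])
posts (array([0.6422, 0.3155, 0.1644]), [0.0006, 0.0006]) (array([0.6001, 0.0864, 0.1678]), [0.0014, 0.0014])
barends z.155 [0.6413 0.3098 0.155 ] [0.6    0.0975 0.155 ]
crown (array([ 0.3614, -0.2628,  0.1679]), [0.0002, 0.0002]) [ 0.3615 -0.2618  0.172 ]
[ 0.3914 -0.2538  0.172 ]
[ 0.3852 -0.2856  0.172 ]
[ 0.3325 -0.2712  0.172 ]
[ 0.3372 -0.2388  0.172 ]
crate (array([ 0.7147, -0.1886,  0.0527]), [0.0009, 0.0009]) [ 0.7119 -0.1882  0.062 ] [ 0.7218 -0.1926  0.062 ]
crate (array([ 0.6232, -0.3268,  0.0583]), [0.001, 0.001]) [ 0.6221 -0.3268  0.062 ] [ 0.6268 -0.3274  0.062 ]
crate (array([ 0.4824, -0.234 ,  0.0584]), [0.0001, 0.0001]) [ 0.4821 -0.2335  0.062 ] [ 0.486  -0.2357  0.062 ]
crate (array([ 0.575 , -0.0977,  0.0539]), [0.002, 0.002]) [ 0.5727 -0.0988  0.062 ] [ 0.583 -0.101  0.062]
```

step_arm:
  series:
    - [0.02, -0.044, 0.01, 0]
    - [0.02, -0.044, 0.01, 0]
    - [0.02, -0.044, 0.01, 0]
    - [0.02, -0.044, 0.01, 0]
    - [0.02, -0.044, 0.01, 0]
  grip: 1
  force: 20

```text
time_s: 0.78
position: [0.2952, 0.4767, 0.2688]
tool_rot: [0.135, 0.991, -0.0, 0.0]
wrist_force: [1.1, -0.7, 0.6]
width: 1.001
```

step_arm:
  series:
    - [0.02, -0.044, 0, 0]
    - [0.02, -0.044, 0, 0]
    - [0.02, -0.044, 0, 0]
    - [0.02, -0.044, 0, 0]
    - [0, 0, 0, 0]

```text
time_s: 1.4
position: [0.3759, 0.2989, 0.2687]
tool_rot: [0.138, 0.99, -0.001, 0.0]
wrist_force: [0.0, 0.7, 1.1]
width: 1.002
```

```bash
python3 - <<'E'
from h import *
snap('wrist','w1'); o=get_obs(); print(o['position'],o['tool_rot'],o['wrist_force'],o['joints'])
E
```

```text
[0.37516788 0.30119186 0.26879796] [1.37028753e-01 9.90567063e-01 5.59512049e-05 1.09806801e-04] [-0.58028826  0.46122957 -1.29854826] [-0.83550611  0.2426723   0.05079156  2.08565686 -0.01664199  0.81341176
  0.5211048 ]
```

View pics/w1.png

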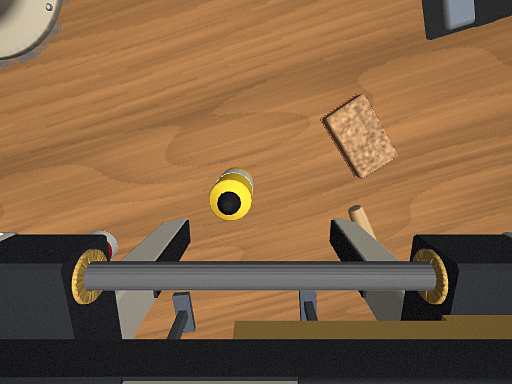

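Wrist view: the yellow cap is at (229,203), with the bottle left of the jaw line.

```bash
python3 - <<'E'
from h import *
crop('w1',190,150,270,230,7,'w1c')
print(onz('w1',229,203,.128), tri(('w1',229,203),('top0',140+193.5/5-.5,130+583.5/5-.5),('scene0',210+319.5/5-.5,130+92.5/5-.5)))
E
```

```text
[0.3885 0.2567 0.128 ] (array([0.3913, 0.2551, 0.1215]), [0.0012, 0.0014, 0.0011])
```

View pics/w1c.png

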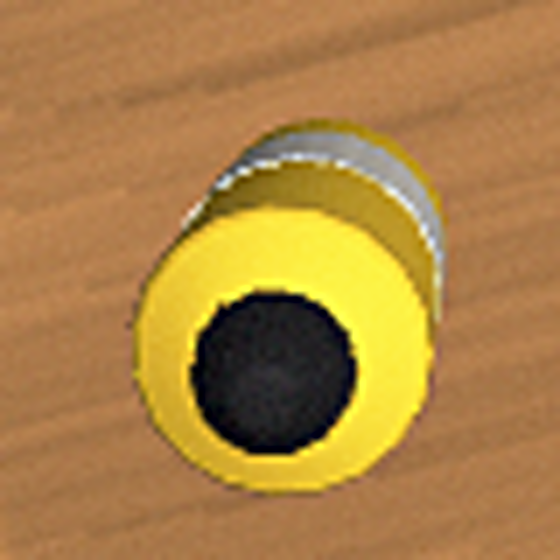

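step_arm:
  series:
    - [0.008, -0.023, 0, 0]
    - [0.007, -0.022, -0.02, 0]
    - [0, 0, -0.04, 0]
    - [0, 0, -0.02, 0]
    - [0, 0, 0, 0]

```text
time_s: 2.08
position: [0.3886, 0.2582, 0.1874]
tool_rot: [0.135, 0.991, -0.001, -0.001]
wrist_force: [0.8, 0.6, -0.7]
width: 1.0
```

```bash
python3 - <<'E'
from h import *
snap('wrist','w2'); o=get_obs(); print(o['position'],o['wrist_force'])
E
```

```text
[0.38914404 0.25839762 0.18837225] [-0.97637944  0.59710669  0.06615895]
```

View pics/w2.png

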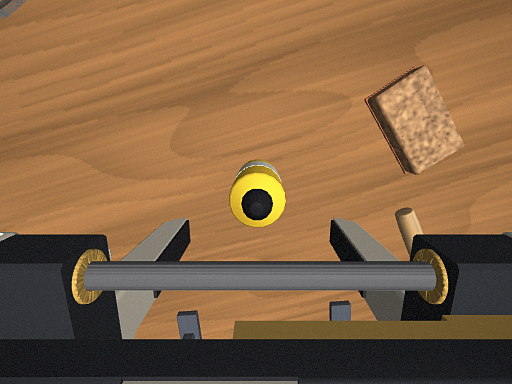

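The cap at (257,204) is now centred between the fingers, whose midpoint is around col 260.

```bash
python3 - <<'E'
from h import *
print(onz('w2',257,204,.128),tri(('w1',229,203),('w2',257,204)),proj('w2',[.3891,.2584,.1884]))
E
```

```text
[0.3878 0.2552 0.128 ] (array([0.3922, 0.2538, 0.113 ]), [0.0001, 0.0001]) [261.3 231.1]
```

step_arm:
  series:
    - [0, 0, -0.03, 0]
    - [0, 0, -0.03, 0]
    - [0, 0, -0.03, 0]
    - [0, 0, -0.03, 0]
    - [0, 0, 0, 0]

```text
time_s: 2.75
position: [0.3893, 0.2579, 0.068]
tool_rot: [0.135, 0.991, -0.001, -0.001]
wrist_force: [0.1, 0.4, -0.6]
width: 0.999
```

step_arm:
  series:
    - [0, 0, 0, 0]
    - [0, 0, 0, 0]
    - [0, 0, 0, 0]
    - [0, 0, 0, 0]
  grip: 0.4
  force: 20

```text
time_s: 3.25
position: [0.3898, 0.2574, 0.0691]
tool_rot: [0.136, 0.991, 0.0, 0.0]
wrist_force: [-0.9, -1.6, 1.5]
width: 0.621
```

step_arm:
  series:
    - [0, 0, 0, 0]
    - [0, 0, 0, 0]

```text
time_s: 3.5
position: [0.3898, 0.2573, 0.0689]
tool_rot: [0.136, 0.991, 0.0, 0.0]
wrist_force: [-0.3, -1.5, 6.1]
width: 0.599
```

step_arm:
  series:
    - [0, 0, 0.02, 0]
    - [0, 0, 0.03, 0]
    - [0, 0, 0.04, 0]
    - [0, 0, 0.04, 0]
    - [0, 0, 0, 0]

```text
time_s: 4.12
position: [0.3906, 0.2581, 0.2009]
tool_rot: [0.136, 0.991, 0.002, 0.002]
wrist_force: [-0.7, -0.5, -2.2]
width: 0.601
```

step_arm:
  series:
    - [0.019, -0.044, 0.008, 0]
    - [0.019, -0.044, 0.008, 0]
    - [0.019, -0.044, 0.008, 0]
    - [0.019, -0.044, 0.008, 0]
    - [0.019, -0.044, 0.008, 0]

```text
time_s: 4.75
position: [0.4845, 0.0359, 0.2375]
tool_rot: [0.135, 0.991, -0.0, -0.001]
wrist_force: [0.6, 0.0, -1.6]
width: 0.594
```

step_arm:
  series:
    - [0.019, -0.044, 0, 0]
    - [0.019, -0.044, 0, 0]
    - [0.019, -0.044, 0, 0]
    - [0.019, -0.044, 0, 0]
    - [0.019, -0.044, 0, 0]

```text
time_s: 5.38
position: [0.5795, -0.1838, 0.2367]
tool_rot: [0.135, 0.991, 0.0, -0.001]
wrist_force: [1.7, 0.4, -2.0]
width: 0.596
```

step_arm:
  series:
    - [0, 0, 0, 0]
    - [0, 0, 0, 0]

```text
time_s: 5.62
position: [0.5788, -0.1819, 0.237]
tool_rot: [0.136, 0.991, 0.0, -0.001]
wrist_force: [0.0, -0.5, -2.4]
width: 0.599
```

```bash
python3 - <<'E'
from h import *
snap('wrist','w3'); snap('scene','sc3'); o=get_obs(); print(o['position'],o['wrist_force'])
E
```

```text
[ 0.5790767  -0.18111169  0.23777662] [ 0.2189974   0.38108319 -1.7501548 ]
```

View pics/w3.png

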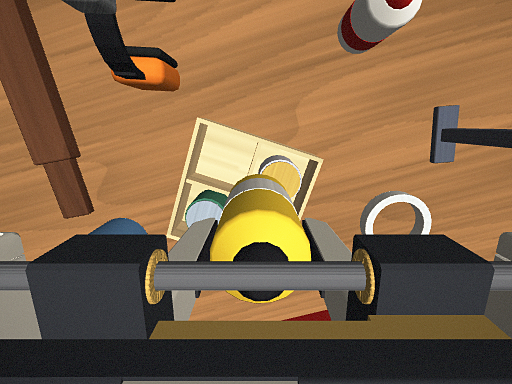

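The crate's near corner is at (198,118), the +y corner at (322,158), and the centre divider runs at about (258,143).

```bash
python3 - <<'E'
from h import *
crop('w3',150,100,340,260,4,'w3c')
for p in [(198,118),(322,158)]: print(onz('w3',*p,.062))
print(tri(('w3',198,118),('top0',280+233.5/4-.5,130+342.5/4-.5)),tri(('w3',322,158),('top0',280+57.5/4-.5,130+230.5/4-.5)))
E
```

```text
[ 0.4859 -0.2349  0.062 ]
[ 0.5747 -0.0991  0.062 ]
(array([ 0.4841, -0.2377,  0.0425]), [0.0012, 0.0012]) (array([ 0.5737, -0.0989,  0.0619]), [0.001, 0.001])
```

View pics/w3c.png

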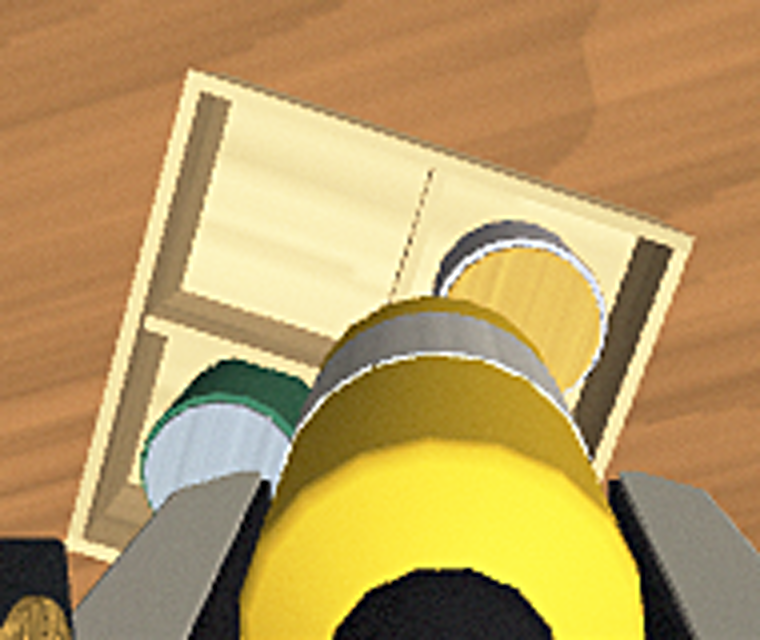

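step_arm:
  series:
    - [0.035, -0.009, 0, 0]
    - [0.04, -0.01, 0, 0]
    - [0, 0, -0.03, 0]
    - [0, 0, -0.03, 0]
    - [0, 0, 0, 0]

```text
time_s: 6.35
position: [0.6532, -0.1996, 0.1764]
tool_rot: [0.135, 0.991, 0.0, -0.002]
wrist_force: [0.7, 0.0, -2.0]
width: 0.596
```

```bash
python3 - <<'E'
from h import *
print(onz('w3',167.5,237,.062))
snap('wrist','w4'); snap('scene','sc4'); o=get_obs(); print(o['position'],o['wrist_force'])
crop('sc4',150,170,280,290,5,'sc4c')
snap('top','t4');crop('t4',260,120,400,240,5,'t4c')
E
```

```text
[ 0.6235 -0.3258  0.062 ]
[ 0.65490319 -0.20082335  0.17928855] [ 0.68629829 -0.51698876 -2.29199537]
```

View pics/w4.png

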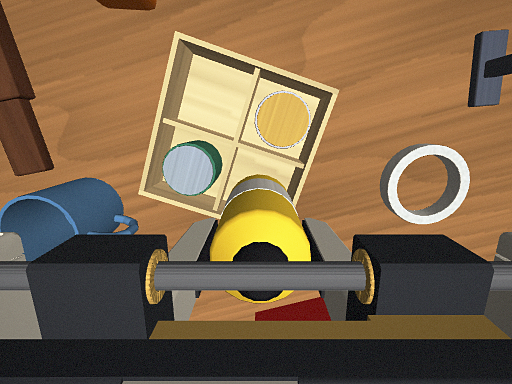

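View pics/sc4c.png

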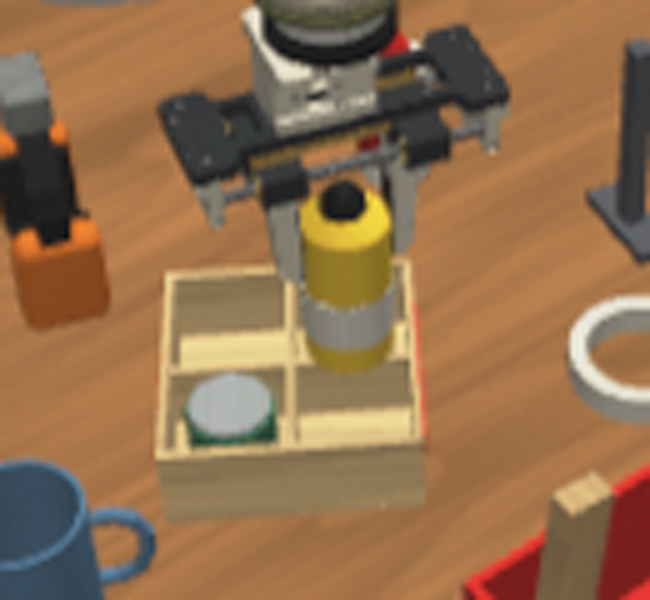

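The wrist view shows the near corner at (177,32), the +y corner at (338,90), the −y corner at (139,192) and the divider crossing at (236,140). The bottle hangs over the far empty cell.

```bash
python3 - <<'E'
from h import *
for p in [(177,32),(338,90),(139,192),(236,140)]: print(onz('w4',*p,.062))
E
```

```text
[ 0.486  -0.2343  0.062 ]
[ 0.5765 -0.099   0.062 ]
[ 0.6209 -0.3262  0.062 ]
[ 0.5961 -0.2096  0.062 ]
```

step_arm:
  series:
    - [0, 0, -0.025, 0]
    - [0, 0, -0.025, 0]
    - [0, 0, -0.025, 0]
    - [0, 0, -0.015, 0]
    - [0, 0, 0, 0]

```text
time_s: 7.12
position: [0.6546, -0.2015, 0.0886]
tool_rot: [0.135, 0.991, 0.0, -0.0]
wrist_force: [0.5, 0.2, -1.5]
width: 0.596
```

step_arm:
  series:
    - [0, 0, -0.004, 0]
    - [0, 0, -0.004, 0]
    - [0, 0, 0, 0]

```text
time_s: 7.5
position: [0.6547, -0.2016, 0.0807]
tool_rot: [0.135, 0.991, -0.0, 0.0]
wrist_force: [0.5, 0.1, -2.6]
width: 0.598
```

step_arm:
  series:
    - [0, 0, -0.003, 0]
    - [0, 0, -0.002, 0]
    - [0, 0, 0, 0]

```text
time_s: 7.88
position: [0.6545, -0.2016, 0.0754]
tool_rot: [0.135, 0.991, 0.0, -0.0]
wrist_force: [-0.2, -0.2, -2.4]
width: 0.595
```

step_arm:
  series:
    - [0, 0, -0.002, 0]
    - [0, 0, 0, 0]

```text
time_s: 8.12
position: [0.6548, -0.2019, 0.0738]
tool_rot: [0.136, 0.991, -0.0, 0.0]
wrist_force: [-0.8, -0.8, 1.1]
width: 0.594
```

step_arm:
  series:
    - [0, 0, -0.001, 0]
    - [0, 0, 0, 0]

```text
time_s: 8.38
position: [0.6549, -0.2021, 0.0737]
tool_rot: [0.136, 0.991, -0.0, 0.001]
wrist_force: [-2.7, 0.0, 7.9]
width: 0.591
```

step_arm:
  series:
    - [0, 0, 0, 0]
    - [0, 0, 0, 0]
    - [0, 0, 0, 0]
  grip: 1

```text
time_s: 8.75
position: [0.6546, -0.2014, 0.0724]
tool_rot: [0.135, 0.991, 0.0, -0.0]
wrist_force: [-0.2, 0.1, -0.5]
width: 0.866
```

```bash
python3 - <<'E'
from h import *
snap('wrist','w5'); snap('scene','sc5'); o=get_obs(); print(o['position'],o['wrist_force'],o['width'])
crop('sc5',150,170,280,290,5,'sc5c')
E
```

```text
[ 0.65459973 -0.2015578   0.07244319] [-0.45363803 -0.77383237  0.84251712] 0.9543087574042323
```

View pics/sc5c.png

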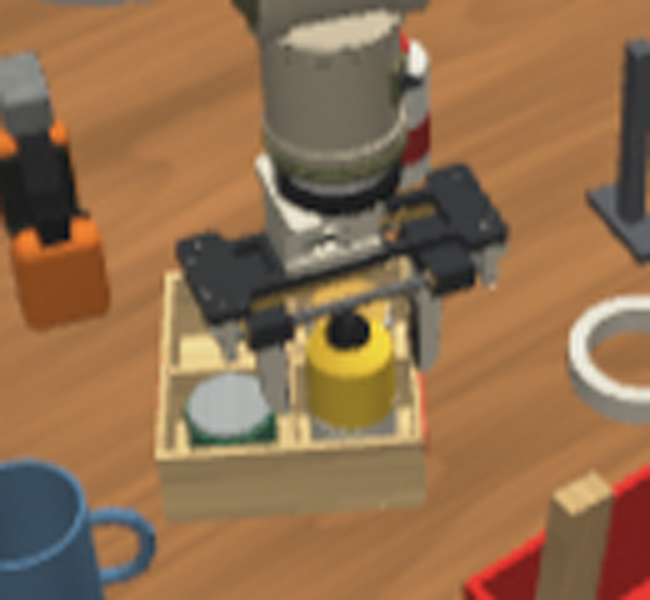

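The yellow bottle stands upright in the far cell. Next I rise and go to the white bottle.

step_arm:
  series:
    - [0, 0, 0.03, 0]
    - [0, 0, 0.05, 0]
    - [0, 0, 0.05, 0]
    - [-0.01, 0.01, 0.04, 0]
    - [-0.03, 0.03, 0.01, 0]

```text
time_s: 9.48
position: [0.6161, -0.1629, 0.2553]
tool_rot: [0.136, 0.991, -0.0, 0.003]
wrist_force: [-0.8, 1.0, -0.1]
width: 0.998
```

step_arm:
  series:
    - [-0.04, 0.035, 0, 0]
    - [-0.04, 0.035, 0, 0]
    - [-0.04, 0.035, 0, 0]
    - [-0.03, 0.03, 0, 0]
    - [-0.015, 0.015, 0, 0]

```text
time_s: 10.1
position: [0.4479, -0.0102, 0.2528]
tool_rot: [0.135, 0.991, 0.0, -0.0]
wrist_force: [0.9, 0.9, -0.1]
width: 1.003
```

step_arm:
  series:
    - [-0.01, 0.008, 0, 0]
    - [0, 0, 0, 0]

```text
time_s: 10.35
position: [0.4395, -0.0035, 0.2528]
tool_rot: [0.135, 0.991, 0.0, 0.0]
wrist_force: [0.8, -0.9, 0.5]
width: 1.001
```

```bash
python3 - <<'E'
from h import *
snap('wrist','w6'); o=get_obs(); print(o['position'],o['tool_rot'],o['joints'])
E
```

```text
[ 0.4401026  -0.00390041  0.25276213] [1.35485281e-01 9.90779305e-01 3.46517606e-07 3.28998039e-04] [-0.23900368  0.20985087  0.14345944  2.18910033 -0.04373817  0.74457175
  1.23249448]
```

View pics/w6.png

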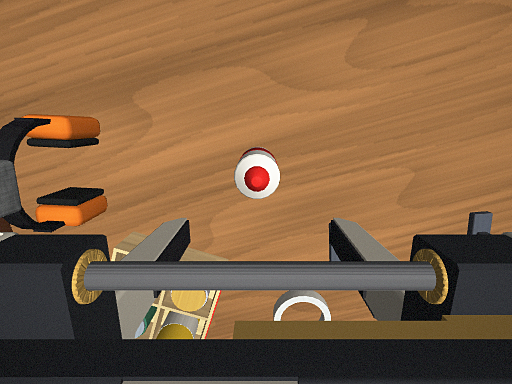

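The red cap is at (257,179).

```bash
python3 - <<'E'
from h import *
print(onz('w6',257,179,.123),tri(('w6',257,179),('top0',140+624.5/5-.5,130+510.5/5-.5)))
print(onz('w1',229,203,.123),onz('w2',257,204,.123))
E
```

```text
[ 0.431  -0.0048  0.123 ] (array([ 0.4311, -0.0043,  0.1236]), [0.0005, 0.0005])
[0.3898 0.2557 0.123 ] [0.3892 0.2547 0.123 ]
```

step_arm:
  series:
    - [-0.009, 0, -0.02, 0]
    - [0, 0, -0.04, 0]
    - [0, 0, -0.03, 0]
    - [0, 0, -0.01, 0]
    - [0, 0, 0, 0]

```text
time_s: 11.02
position: [0.431, -0.0041, 0.1524]
tool_rot: [0.136, 0.991, -0.0, -0.0]
wrist_force: [-0.4, 0.2, -0.5]
width: 0.997
```

step_arm:
  series:
    - [0, 0, -0.025, 0]
    - [0, 0, -0.025, 0]
    - [0, 0, -0.025, 0]
    - [0, 0, -0.01, 0]
    - [0, 0, 0, 0]

```text
time_s: 11.65
position: [0.431, -0.0037, 0.0679]
tool_rot: [0.136, 0.991, -0.0, 0.0]
wrist_force: [-0.0, -0.5, -0.6]
width: 1.001
```

```bash
python3 - <<'E'
from h import *
snap('wrist','w7'); o=get_obs(); print(o['position'],o['tool_rot'],o['wrist_force'])
E
```

```text
[ 0.43105973 -0.00372608  0.06823164] [1.35605257e-01 9.90762900e-01 4.92177958e-05 2.98100615e-04] [0.30136679 1.37103145 0.32532001]
```

View pics/w7.png

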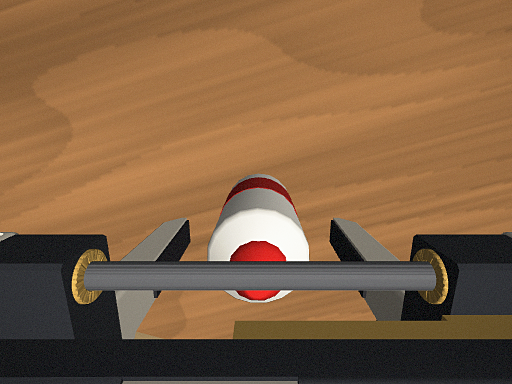

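The bottle is centred between the jaws, with its cap at (259,270). I close on it.

step_arm:
  series:
    - [0, 0, 0, 0]
    - [0, 0, 0, 0]
    - [0, 0, 0, 0]
    - [0, 0, 0, 0]
    - [0, 0, 0, 0]
  grip: 0.4
  force: 20

```text
time_s: 12.32
position: [0.4307, -0.0036, 0.0677]
tool_rot: [0.136, 0.991, 0.0, 0.0]
wrist_force: [-0.4, -1.1, 2.3]
width: 0.599
```

step_arm:
  series:
    - [0, 0, 0, 0]
    - [0, 0, 0.02, 0]
    - [0, 0, 0.04, 0]
    - [0, 0, 0.04, 0]
    - [0, 0, 0.03, 0]

```text
time_s: 12.95
position: [0.4304, -0.0037, 0.1989]
tool_rot: [0.135, 0.991, 0.0, 0.0]
wrist_force: [0.4, 0.6, -2.9]
width: 0.601
```

step_arm:
  series:
    - [0.02, -0.04, 0, 0]
    - [0.025, -0.05, 0, 0]
    - [0.025, -0.05, 0, 0]
    - [0.025, -0.05, 0, 0]
    - [0.017, -0.03, 0, 0]

```text
time_s: 13.58
position: [0.5428, -0.2264, 0.197]
tool_rot: [0.137, 0.991, -0.0, -0.0]
wrist_force: [-0.6, 0.6, -2.2]
width: 0.604
```

step_arm:
  series:
    - [0, 0, -0.02, 0]
    - [0, 0, 0, 0]
    - [0, 0, 0, 0]

```text
time_s: 13.95
position: [0.5424, -0.2231, 0.1777]
tool_rot: [0.135, 0.991, 0.0, -0.0]
wrist_force: [0.8, 0.0, -2.9]
width: 0.605
```

```bash
python3 - <<'E'
from h import *
snap('wrist','w8');snap('scene','sc8'); o=get_obs(); print(o['position'],o['tool_rot'],o['wrist_force'])
crop('sc8',150,150,280,280,5,'sc8c')
E
```

```text
[ 0.54280779 -0.22315741  0.17823422] [1.35095845e-01 9.90832484e-01 2.25663142e-05 3.16119397e-04] [-0.16963717  0.61773829 -1.74490218]
```

View pics/w8.png

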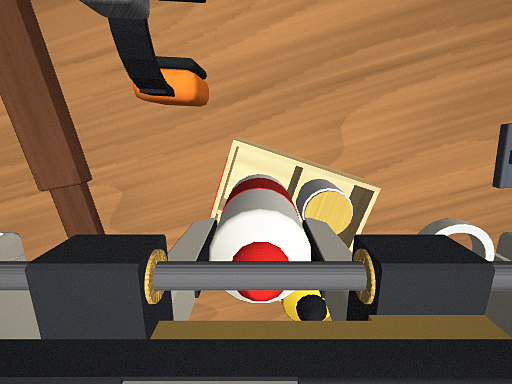

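View pics/sc8c.png

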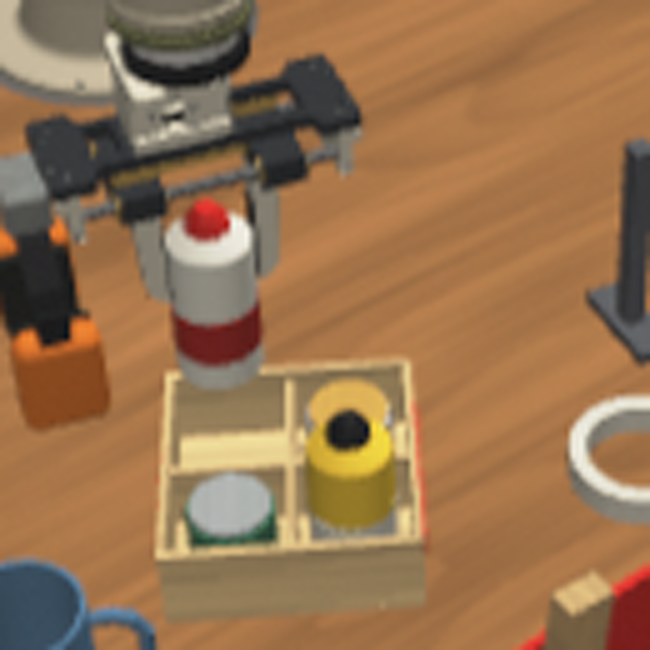

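step_arm:
  series:
    - [0, 0, -0.025, 0]
    - [0, 0, -0.025, 0]
    - [0, 0, -0.025, 0]
    - [0, 0, -0.015, 0]
    - [0, 0, 0, 0]

```text
time_s: 14.68
position: [0.5424, -0.2233, 0.0872]
tool_rot: [0.135, 0.991, 0.0, -0.001]
wrist_force: [0.5, 0.3, -2.1]
width: 0.601
```

step_arm:
  series:
    - [0, 0, -0.004, 0]
    - [0, 0, -0.004, 0]
    - [0, 0, -0.003, 0]
    - [0, 0, 0, 0]

```text
time_s: 15.18
position: [0.5426, -0.2236, 0.0766]
tool_rot: [0.135, 0.991, 0.0, -0.0]
wrist_force: [-0.5, -0.5, -2.5]
width: 0.601
```

step_arm:
  series:
    - [0, 0, -0.002, 0]
    - [0, 0, -0.001, 0]
    - [0, 0, 0, 0]

```text
time_s: 15.55
position: [0.5426, -0.2236, 0.0735]
tool_rot: [0.135, 0.991, 0.0, -0.0]
wrist_force: [0.1, -0.5, -1.7]
width: 0.601
```

step_arm:
  series:
    - [0, 0, -0.001, 0]
    - [0, 0, 0, 0]

```text
time_s: 15.8
position: [0.5428, -0.2237, 0.0728]
tool_rot: [0.135, 0.991, -0.0, 0.0]
wrist_force: [-0.5, -0.2, -0.4]
width: 0.602
```

step_arm:
  series:
    - [0, 0, -0.001, 0]
    - [0, 0, 0, 0]

```text
time_s: 16.05
position: [0.5429, -0.224, 0.0726]
tool_rot: [0.136, 0.991, -0.0, 0.001]
wrist_force: [-3.0, 0.4, 9.2]
width: 0.601
```

step_arm:
  series:
    - [0, 0, 0, 0]
    - [0, 0, 0, 0]
    - [0, 0, 0, 0]
    - [0, 0, 0, 0]
  grip: 1

```text
time_s: 16.55
position: [0.5426, -0.2236, 0.0715]
tool_rot: [0.135, 0.991, -0.0, -0.0]
wrist_force: [-1.1, -0.8, -0.2]
width: 0.972
```

step_arm:
  series:
    - [0, 0, 0.03, 0]
    - [0, 0, 0.05, 0]
    - [0, 0, 0.05, 0]
    - [0, 0, 0.06, 0]
    - [0, 0, 0.03, 0]

```text
time_s: 17.18
position: [0.5433, -0.224, 0.295]
tool_rot: [0.136, 0.991, -0.0, 0.002]
wrist_force: [1.1, -0.0, -1.0]
width: 1.003
```

```bash
python3 - <<'E'
from h import *
snap('wrist','w9');snap('scene','sc9'); o=get_obs(); print(o['position'],o['tool_rot'],o['wrist_force'])
crop('sc9',150,150,280,280,5,'sc9c')
E
```

```text
[ 0.54401568 -0.22424668  0.29527461] [ 1.35525742e-01  9.90768966e-01 -4.13671685e-04  3.07542852e-03] [-0.19611758  0.55877786 -0.53104837]
```

View pics/w9.png

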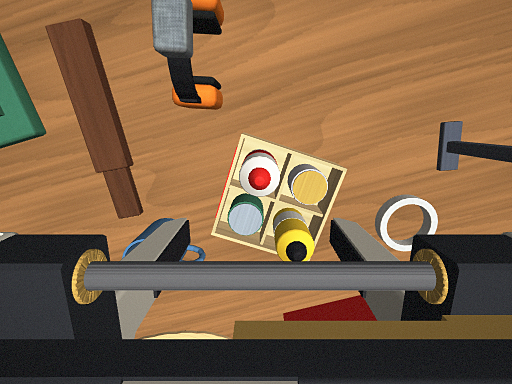

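View pics/sc9c.png

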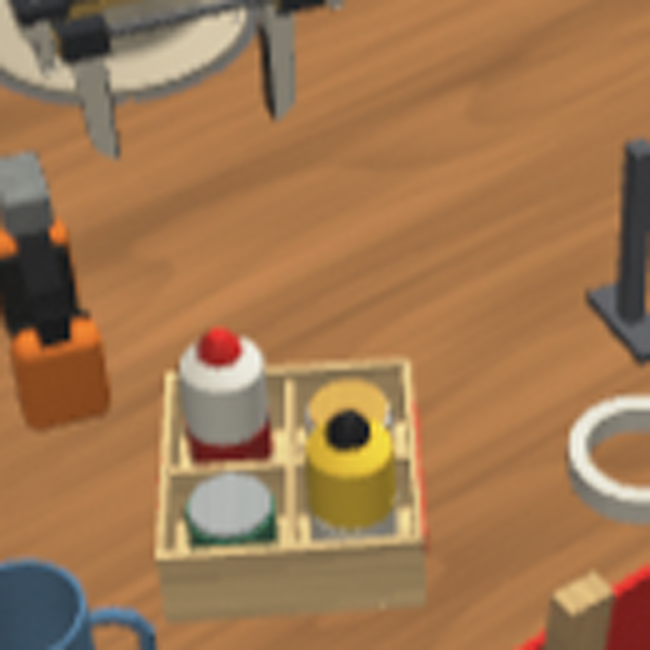

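Both bottles stand in their cells. Next, the defenders.

step_arm:
  series:
    - [-0.04, -0.009, 0, 0]
    - [-0.04, -0.009, 0, 0]
    - [-0.04, -0.01, 0, 0]
    - [-0.03, -0.01, 0, 0]
    - [0, 0, 0, 0]

```text
time_s: 17.9
position: [0.3901, -0.262, 0.2909]
tool_rot: [0.137, 0.991, 0.0, -0.001]
wrist_force: [0.2, 0.4, 0.3]
width: 0.999
```

```bash
python3 - <<'E'
from h import *
snap('wrist','w10'); o=get_obs(); print(o['position'],o['tool_rot'],o['joints'])
crop('w10',150,60,350,240,4,'w10c')
E
```

```text
[ 0.39186791 -0.26166715  0.29106494] [ 1.36179394e-01  9.90684123e-01  1.87839697e-04 -3.25300812e-04] [ 0.28278876  0.20381962  0.22496628  2.08183502 -0.05963948  0.86256009
  1.83969322]
```

View pics/w10.png

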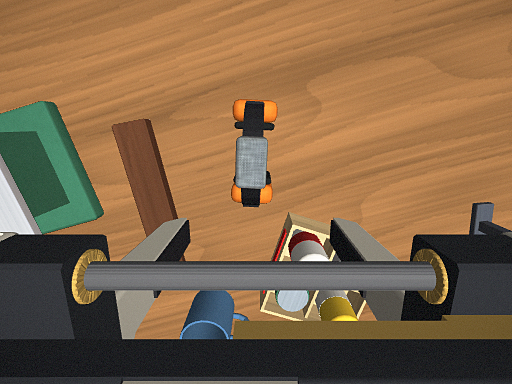

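View pics/w10c.png

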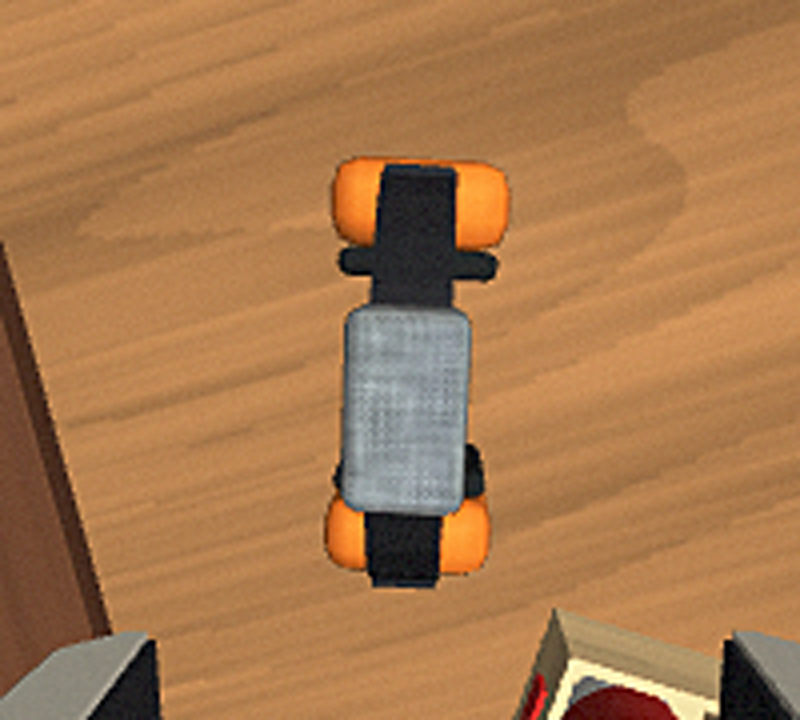

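The crown block spans crop (345..467, 308..512), so its centre is at pixel (251.1,162.1). It's nearly aligned with the jaws, turned about 1.5°.

```bash
python3 - <<'E'
from h import *
f=lambda x,y:('w10',150+(x+.5)/4-.5,60+(y+.5)/4-.5)
C=[(347,306),(470,310),(464,514),(342,510)]
P=[onz(*f(*p),.172) for p in C]; print(P, np.mean(P,0))
a=(P[0]+P[1]-P[2]-P[3]); print('x axis ang',np.degrees(np.arctan2(-a[1],-a[0])))
b=(P[1]+P[2]-P[0]-P[3]); print('y axis ang',np.degrees(np.arctan2(b[1],b[0])))
print(tri(f(406,410),('top0',280+303.5/4-.5,130+497.5/4-.5)))
# rail with top0 & scene0: bar lines
E
```

```text
[array([ 0.3298, -0.2708,  0.172 ]), array([ 0.3395, -0.2403,  0.172 ]), array([ 0.3917, -0.2563,  0.172 ]), array([ 0.3815, -0.288 ,  0.172 ])] [ 0.360625 -0.26385   0.172   ]
x axis ang -17.720657468586747
y axis ang 72.25867079586517
(array([ 0.3616, -0.2644,  0.1588]), [0.0001, 0.0001])
```

step_arm:
  series:
    - [-0.015, -0.001, -0.02, -0.035]
    - [-0.016, -0.001, -0.03, 0]
    - [0, 0, -0.02, 0]
    - [0, 0, 0, 0]

```text
time_s: 18.45
position: [0.3618, -0.2628, 0.2202]
tool_rot: [0.152, 0.988, 0.0, -0.001]
wrist_force: [0.2, -0.3, 0.6]
width: 1.0
```

```bash
python3 - <<'E'
from h import *
snap('wrist','w11'); o=get_obs(); print(o['position'],o['tool_rot'],o['joints'])
crop('w11',150,80,350,260,4,'w11c')
E
```

```text
[ 0.36230287 -0.26324368  0.22109531] [ 1.52307340e-01  9.88332898e-01  2.05764466e-04 -7.17158145e-04] [ 0.32474942  0.26972033  0.22250235  2.2163477  -0.09510959  0.66555202
  1.87943223]
```

View pics/w11c.png

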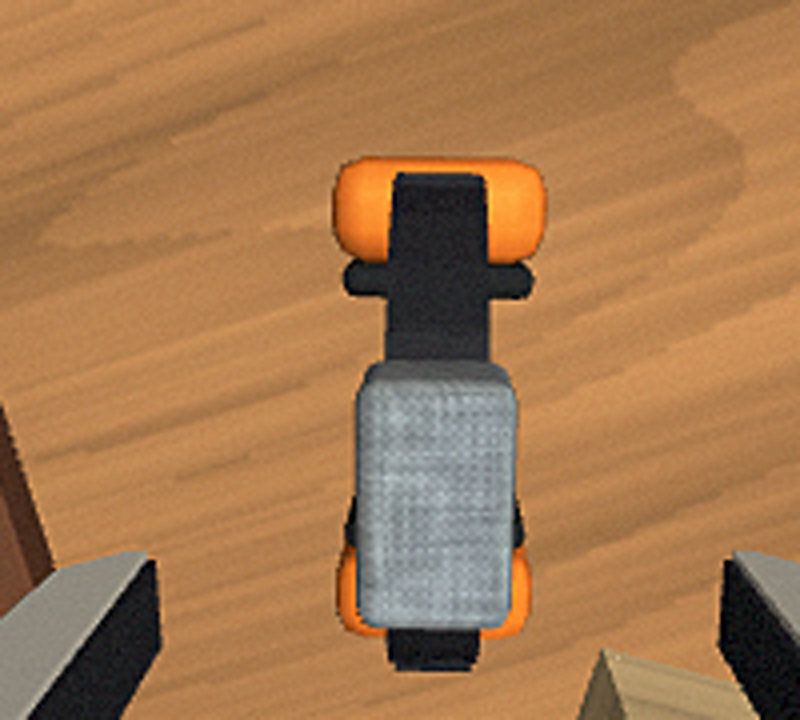

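The block is now square to the jaws, its top face centred at crop (437,504).

```bash
python3 - <<'E'
from h import *
f=lambda x,y:('w11',150+(x+.5)/4-.5,80+(y+.5)/4-.5)
print(onz(*f(437,504),.172),tri(f(437,504),('w10',251.1,162.1)),tri(f(437,504),('scene0',130+95.5/4-.5,130+221.5/4-.5)))
E
```

```text
[ 0.3595 -0.2635  0.172 ] (array([ 0.3603, -0.2638,  0.1693]), [0.0, 0.0]) (array([ 0.361 , -0.2634,  0.1678]), [0.0005, 0.0005])
```

step_arm:
  series:
    - [-0.002, 0, -0.02, 0]
    - [0, 0, -0.025, 0]
    - [0, 0, -0.02, 0]
    - [0, 0, -0.01, 0]
    - [0, 0, 0, 0]

```text
time_s: 19.12
position: [0.36, -0.2636, 0.1466]
tool_rot: [0.153, 0.988, 0.0, -0.0]
wrist_force: [-0.6, 0.2, -0.5]
width: 1.003
```

```bash
python3 - <<'E'
from h import *
snap('wrist','w12'); o=get_obs(); print(o['position'],o['wrist_force'])
E
```

```text
[ 0.36011446 -0.26374565  0.14701665] [0.30011817 0.1472801  0.32585518]
```

View pics/w12.png

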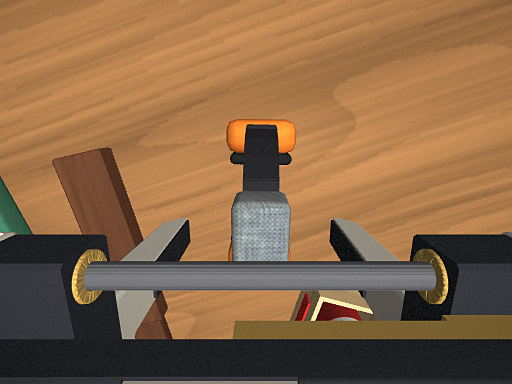

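The block sits centred between the fingers (cols 232–290), so I close.

step_arm:
  series:
    - [0, 0, 0, 0]
    - [0, 0, 0, 0]
    - [0, 0, 0, 0]
    - [0, 0, 0, 0]
    - [0, 0, 0, 0]
  grip: 0.1
  force: 25

```text
time_s: 19.8
position: [0.3596, -0.2637, 0.1467]
tool_rot: [0.153, 0.988, -0.0, 0.0]
wrist_force: [1.4, 0.2, -0.6]
width: 0.512
```

step_arm:
  series:
    - [0, 0, 0, 0]
    - [0, 0, 0, 0]
    - [0, 0, 0, 0]

```text
time_s: 20.18
position: [0.3596, -0.2636, 0.1466]
tool_rot: [0.153, 0.988, 0.0, -0.0]
wrist_force: [-0.1, 0.0, 0.2]
width: 0.366
```

step_arm:
  series:
    - [0, 0, 0, 0]
    - [0, 0, 0.02, 0]
    - [0, 0, 0.03, 0]
    - [0, 0, 0.04, 0]
    - [0, 0, 0.04, 0]

```text
time_s: 20.8
position: [0.3591, -0.2634, 0.2775]
tool_rot: [0.153, 0.988, 0.0, -0.001]
wrist_force: [1.1, 0.0, -2.4]
width: 0.365
```

step_arm:
  series:
    - [0, 0, 0.04, 0]
    - [0.01, 0.01, 0.03, 0]
    - [0.02, 0.03, 0.02, 0]
    - [0.025, 0.04, 0, 0]
    - [0.025, 0.04, 0, 0]

```text
time_s: 21.42
position: [0.4398, -0.1424, 0.3667]
tool_rot: [0.153, 0.988, 0.0, 0.0]
wrist_force: [1.0, -0.0, -2.5]
width: 0.364
```

```bash
python3 - <<'E'
from h import *
snap('scene','sc13');snap('wrist','w13'); o=get_obs(); print(o['position'],o['wrist_force'],o['torque'],o['width'])
E
```

```text
[ 0.44166348 -0.13907187  0.36616121] [-0.43015807 -0.74254245 -2.29973803] [-0.08094485 -0.09677005  0.03786946] 0.36565418770364977
```

View pics/sc13.png

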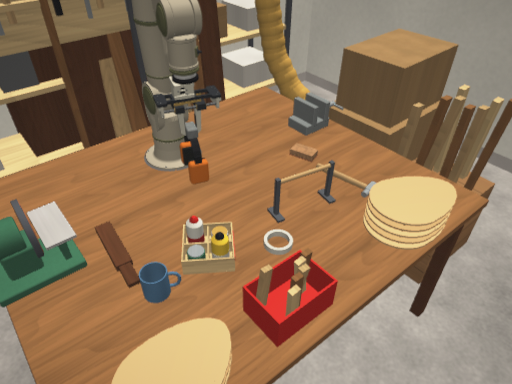

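View pics/w13.png

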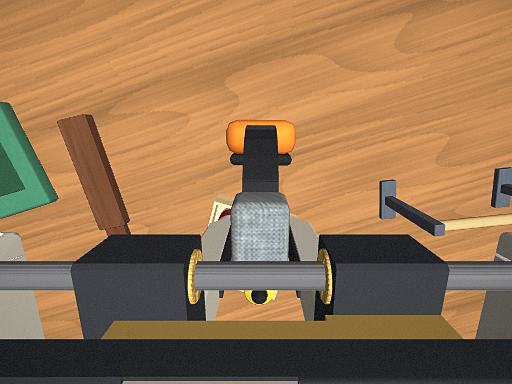

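step_arm:
  series:
    - [0.02, 0.038, 0, 0.03]
    - [0.02, 0.038, 0, 0.03]
    - [0.02, 0.038, 0, 0.03]
    - [0.02, 0.038, 0, 0.03]
    - [0.02, 0.038, 0, 0]

```text
time_s: 22.15
position: [0.5397, 0.0468, 0.3661]
tool_rot: [0.093, 0.996, -0.0, -0.0]
wrist_force: [1.1, -0.4, -3.1]
width: 0.365
```

step_arm:
  series:
    - [0.02, 0.038, 0, 0]
    - [0.02, 0.038, 0, 0]
    - [0.02, 0.038, 0, 0]
    - [0.019, 0.037, 0, 0]
    - [0, 0, 0, 0]

```text
time_s: 22.78
position: [0.6187, 0.2004, 0.365]
tool_rot: [0.091, 0.996, 0.0, -0.001]
wrist_force: [-1.3, -0.5, -3.1]
width: 0.366
```

step_arm:
  series:
    - [0, 0, 0, 0]
    - [0, 0, 0, 0]

```text
time_s: 23.02
position: [0.6184, 0.1957, 0.3666]
tool_rot: [0.094, 0.996, -0.0, -0.0]
wrist_force: [0.5, -0.3, -1.9]
width: 0.359
```

```bash
python3 - <<'E'
from h import *
snap('scene','sc14');snap('wrist','w14'); o=get_obs(); print(o['position'],o['tool_rot'],o['wrist_force'],o['width'])
crop('sc14',210,80,370,230,5,'sc14c')
E
```

```text
[0.61852872 0.19614832 0.3669386 ] [ 9.39541728e-02  9.95576499e-01 -1.11273911e-04  1.86286686e-04] [ 0.02778873  0.19987301 -2.524085  ] 0.3642938875277992
```

View pics/w14.png

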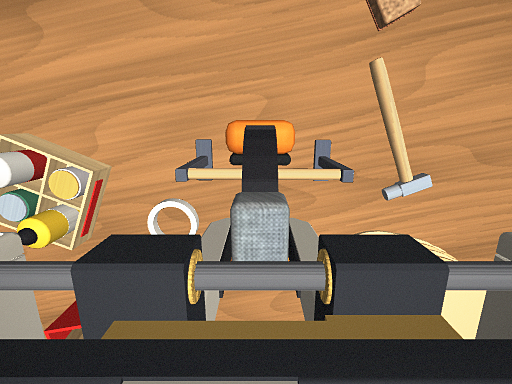

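View pics/sc14c.png

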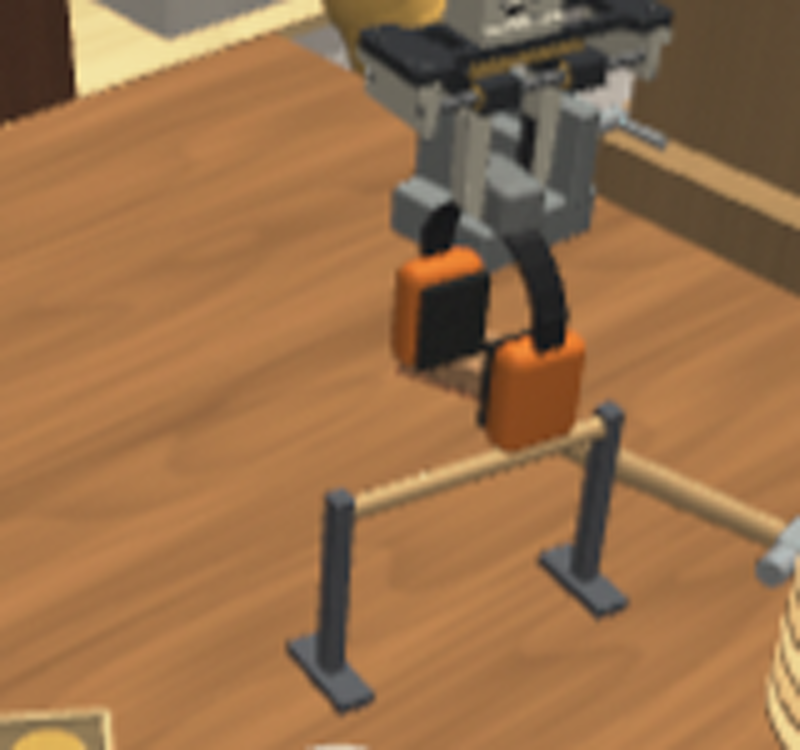

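In the wrist view the bar lies horizontal at row 174, with post tops at (182,174) and (347,174), so it's parallel to the jaws.

```bash
python3 - <<'E'
from h import *
crop('w14',165,120,365,200,4,'w14c')
a=onz('w14',182,174,.165);b=onz('w14',347,174,.165);print(a,b,(a+b)/2,np.degrees(np.arctan2(*(b-a)[[1,0]])))
print(tri(('w14',182,174),('top0',140+467.5/5-.5,130+222.5/5-.5)),tri(('w14',347,174),('top0',140+78.5/5-.5,130+158.5/5-.5)))
q=get_obs()['tool_rot'];print(np.degrees(2*np.arctan2(q[1],q[0]))-90)
print('crown now',onz('w14',260,227,.392),proj('w14',[.6185,.1961,.392]))
E
```

```text
[0.5979 0.0894 0.165 ] [0.6409 0.3147 0.165 ] [0.6194  0.20205 0.165  ] 79.19466886943273
(array([0.6002, 0.0863, 0.1559]), [0.0012, 0.0012]) (array([0.6487, 0.3235, 0.1342]), [0.0003, 0.0003])
79.21774155735955
crown now [0.6064 0.1976 0.392 ] [261.4 247. ]
```

View pics/w14c.png

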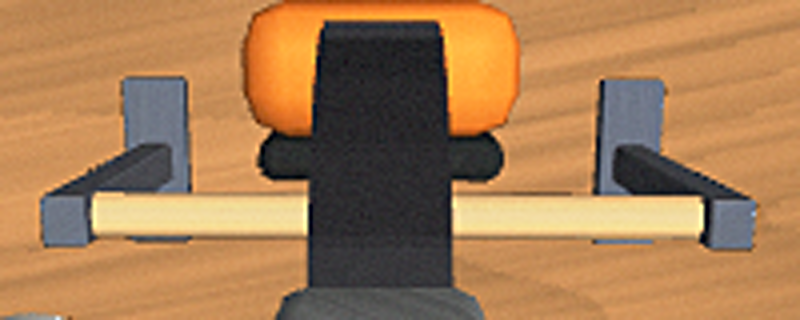

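step_arm:
  series:
    - [0.001, 0.006, -0.02, 0]
    - [0, 0, -0.035, 0]
    - [0, 0, -0.035, 0]
    - [0, 0, -0.02, 0]
    - [0, 0, 0, 0]

```text
time_s: 23.75
position: [0.6188, 0.2025, 0.2554]
tool_rot: [0.094, 0.996, -0.001, -0.001]
wrist_force: [0.1, -0.7, -1.7]
width: 0.36
```

step_arm:
  series:
    - [0, 0, -0.02, 0]
    - [0, 0, -0.02, 0]
    - [0, 0, -0.01, 0]
    - [0, 0, 0, 0]

```text
time_s: 24.25
position: [0.6198, 0.2033, 0.207]
tool_rot: [0.093, 0.996, -0.0, 0.0]
wrist_force: [0.2, -0.5, -2.8]
width: 0.368
```

```bash
python3 - <<'E'
from h import *
snap('scene','sc15'); o=get_obs(); print(o['position'],o['tool_rot'],o['wrist_force'],o['width'])
crop('sc15',210,100,370,250,5,'sc15c')
snap('wrist','w15')
E
```

```text
[0.62004114 0.20340184 0.2074324 ] [9.33574721e-02 9.95632557e-01 1.88646948e-04 3.96717506e-04] [-0.19043208 -0.03747985 -2.99327649] 0.36391134806508313
```

View pics/sc15c.png

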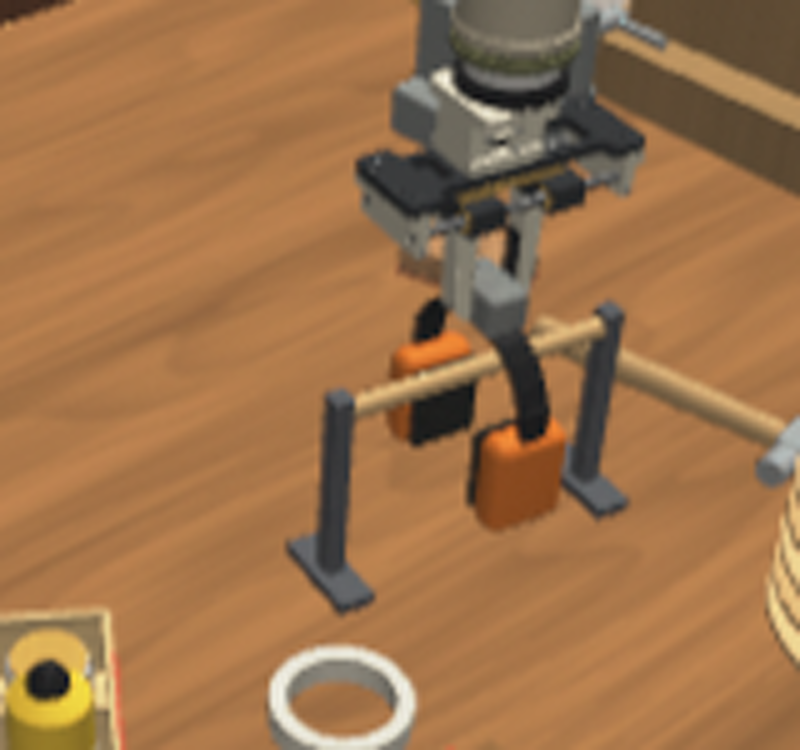

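View pics/w15.png

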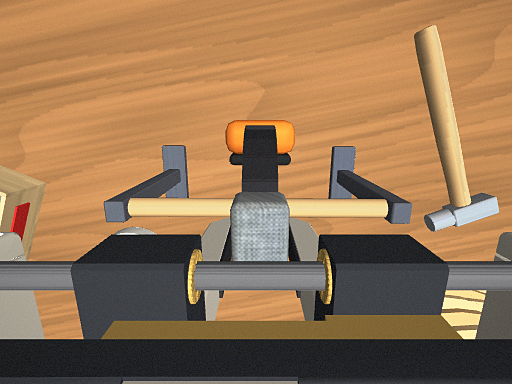

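The cups hang on either side of the bar, with post tops at (116,211) and (399,212).

```bash
python3 - <<'E'
from h import *
a=onz('w15',116,211,.170);b=onz('w15',399,212,.170);print(a,b,(a+b)/2,np.degrees(np.arctan2(*(b-a)[[1,0]])))
print(tri(('w14',181.5,174.9),('w15',116,211)),tri(('w14',347.4,175.6),('w15',399,212)))
E
```

```text
[0.5978 0.0904 0.17  ] [0.6407 0.312  0.17  ] [0.61925 0.2012  0.17   ] 79.04352557971885
(array([0.5984, 0.0893, 0.1681]), [0.0002, 0.0002]) (array([0.644 , 0.3157, 0.1624]), [0.0001, 0.0001])
```

step_arm:
  series:
    - [0, 0, -0.012, 0]
    - [0, 0, -0.01, 0]
    - [0, 0, -0.006, 0]
    - [0, 0, 0, 0]

```text
time_s: 24.85
position: [0.6193, 0.2033, 0.1778]
tool_rot: [0.093, 0.996, -0.0, -0.001]
wrist_force: [-0.2, -0.2, -3.0]
width: 0.36
```

Crown and bar agree to within about 2 mm. I ease down until the force changes.

step_arm:
  series:
    - [0, 0, -0.003, 0]
    - [0, 0, -0.002, 0]
    - [0, 0, 0, 0]

```text
time_s: 25.22
position: [0.6196, 0.2033, 0.1735]
tool_rot: [0.093, 0.996, -0.0, -0.0]
wrist_force: [-0.7, -0.2, -2.7]
width: 0.364
```

step_arm:
  series:
    - [0, 0, -0.002, 0]
    - [0, 0, 0, 0]

```text
time_s: 25.48
position: [0.6196, 0.2034, 0.1715]
tool_rot: [0.093, 0.996, -0.0, -0.0]
wrist_force: [0.0, -0.3, -3.1]
width: 0.367
```

step_arm:
  series:
    - [0, 0, -0.001, 0]
    - [0, 0, 0, 0]

```text
time_s: 25.72
position: [0.6196, 0.2034, 0.1705]
tool_rot: [0.093, 0.996, -0.0, -0.0]
wrist_force: [-0.4, 0.3, -2.2]
width: 0.363
```

step_arm:
  series:
    - [0, 0, -0.001, 0]
    - [0, 0, 0, 0]

```text
time_s: 25.98
position: [0.6197, 0.2034, 0.1698]
tool_rot: [0.093, 0.996, 0.0, 0.0]
wrist_force: [-0.9, 0.3, -0.5]
width: 0.364
```

step_arm:
  series:
    - [0, 0, -0.001, 0]
    - [0, 0, 0, 0]

```text
time_s: 26.22
position: [0.6198, 0.2034, 0.1697]
tool_rot: [0.093, 0.996, 0.0, 0.0]
wrist_force: [-2.9, -1.5, 7.8]
width: 0.363
```

Contact: the force went from −3 to +7.8 N. I open slowly with low force.

step_arm:
  series:
    - [0, 0, 0, 0]
    - [0, 0, 0, 0]
    - [0, 0, 0, 0]
  grip: 0.5

```text
time_s: 26.6
position: [0.6197, 0.2034, 0.1685]
tool_rot: [0.093, 0.996, -0.0, 0.0]
wrist_force: [0.5, -0.5, 0.3]
width: 0.498
```

```bash
python3 - <<'E'
from h import *
snap('scene','sc16'); o=get_obs(); print(o['position'],o['wrist_force'],o['width'])
crop('sc16',210,100,370,250,5,'sc16c')
snap('wrist','w16')
E
```

```text
[0.61966938 0.20344253 0.16849042] [-0.50951181  0.58706706  0.79831382] 0.49928843343668755
```

View pics/sc16c.png

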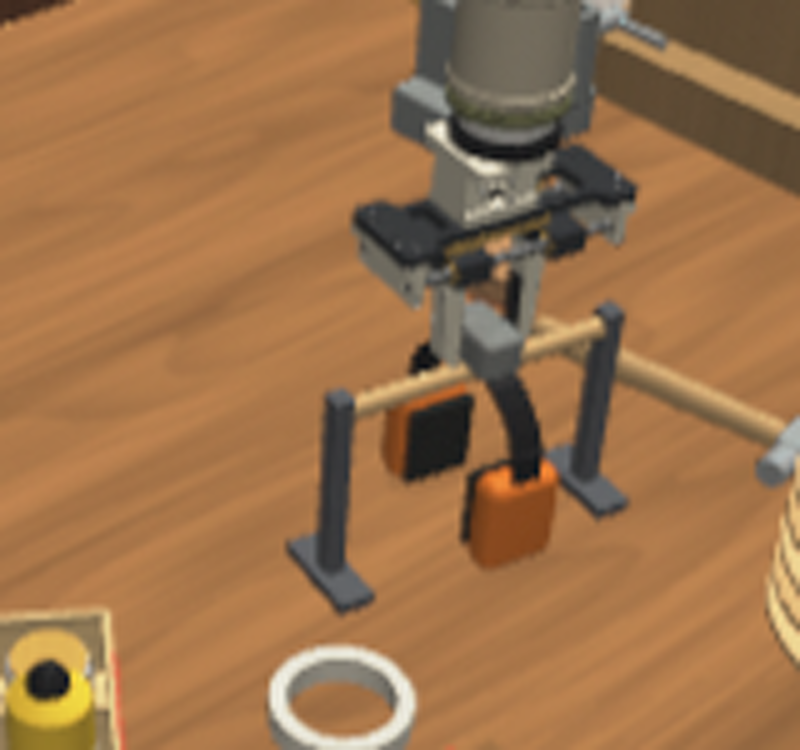

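View pics/w16.png

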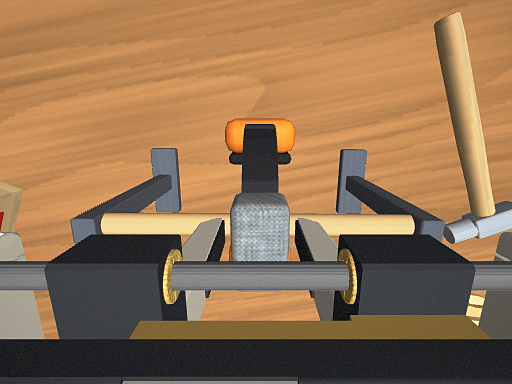

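The crown rests on the bar and stays steady with the fingers off it. I retreat upwards.

step_arm:
  series:
    - [0, 0, 0, 0]
    - [0, 0, 0, 0]
    - [0, 0, 0.01, 0]
    - [0, 0, 0.02, 0]
    - [0, 0, 0.03, 0]
  grip: 0.75

```text
time_s: 27.32
position: [0.6193, 0.2032, 0.2292]
tool_rot: [0.093, 0.996, -0.0, -0.0]
wrist_force: [-0.9, 0.4, 0.5]
width: 0.753
```

step_arm:
  series:
    - [0, 0, 0.04, 0]
    - [0, 0, 0.04, 0]
    - [0, 0, 0.04, 0]
    - [0, 0, 0.04, 0]
    - [0, 0, 0, 0]

```text
time_s: 27.95
position: [0.6207, 0.2038, 0.393]
tool_rot: [0.093, 0.996, 0.002, 0.003]
wrist_force: [1.1, -0.1, 0.3]
width: 0.751
```

step_arm:
  series:
    - [-0.02, 0.04, 0, 0]
    - [-0.02, 0.04, 0, 0]
    - [-0.02, 0.04, 0, 0]
    - [-0.02, 0.04, 0, 0]
    - [-0.02, 0.04, 0, 0]

```text
time_s: 28.58
position: [0.5186, 0.4043, 0.3881]
tool_rot: [0.093, 0.996, -0.0, -0.0]
wrist_force: [0.1, -0.2, -0.2]
width: 0.749
```

step_arm:
  series:
    - [0, 0, 0, 0]
    - [0, 0, 0, 0]
    - [0, 0, 0, 0]

```text
time_s: 28.95
position: [0.5205, 0.4019, 0.3885]
tool_rot: [0.094, 0.996, -0.0, 0.0]
wrist_force: [-0.5, -1.3, 0.1]
width: 0.751
```

```bash
python3 - <<'E'
from h import *
snap('scene','sc17'); snap('top','t17'); o=get_obs(); print(o['time_s'],o['position'],o['wrist_force'])
crop('sc17',210,100,370,250,5,'sc17c'); crop('t17',140,120,370,270,3.4,'t17c')
E
```

```text
29.05 [0.52037149 0.40218063 0.38865544] [0.66019857 0.06688268 0.37786422]
```

View pics/sc17.png

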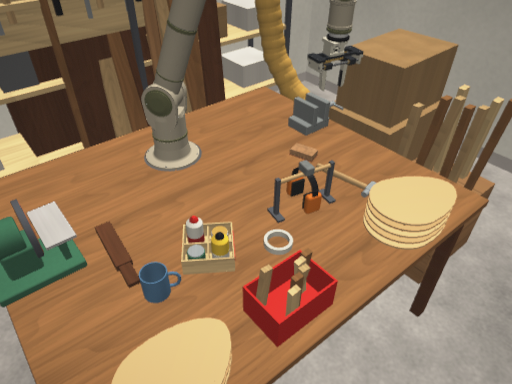

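View pics/t17c.png

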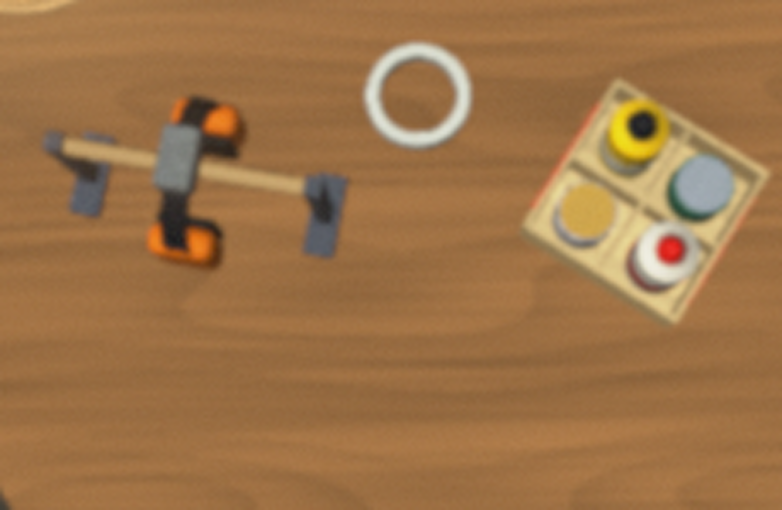

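View pics/sc17c.png

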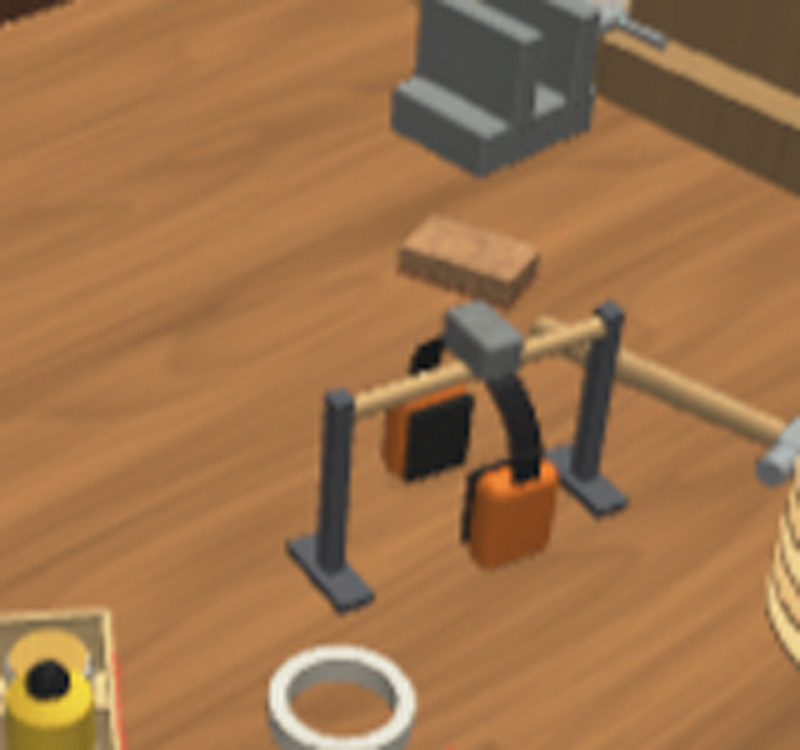

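In the top crop the crown is at (178,158) on the bar, with the yellow cap at (643,126) and the white cap at (671,249) in their cells. One numeric check, then I hand in.

```bash
python3 - <<'E'
from h import *
f=lambda x,y:('t17',140+(x+.5)/3.4-.5,120+(y+.5)/3.4-.5)
print('yel',onz(*f(643,126),.128),'target .654,-.200; wh',onz(*f(671,249),.128),'target .542,-.2235; crown',onz(*f(178,158),.195),'rail .620,.202')
print(tri(f(178,158),('scene17'.replace('scene','sc'),210+484/5-.5,100+328/5-.5)))
print(sign_off())
E
```

```text
yel [ 0.6542 -0.2024  0.128 ] target .654,-.200; wh [ 0.5433 -0.2231  0.128 ] target .542,-.2235; crown [0.6197 0.2017 0.195 ] rail .620,.202
(array([0.6216, 0.2033, 0.1867]), [0.0004, 0.0004])
the job is handed in; nothing more can be done
None
```

The bench is cleared and the job was handed in at about 29 s of the 72 s allowed.

- **Bottles:** The yellow one stands in the far empty cell and the white one in the near one. In the last top view their caps were within about 3 mm of the cell centres I had measured, and both bottles looked upright.
- **Ear defenders:** They hang square over the bar with one cup on each side. The crown is within about 2 mm of the bar's middle. I lowered each item until the wrist force showed contact before opening the fingers, and the defenders stayed steady once released.
- **Other things:** The tins and the other bench items looked unmoved in the final pictures, but I did not measure their positions. The gripper was well clear of everything at hand-in.

One check disagreed. The rough two-view height of the crown's top came out at 0.187 m, where about 0.195 m was expected. These two-view heights read a few millimetres low for most of the things I measured, and the wrist force showed contact at the expected height, so I took it as measurement error.

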